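Rack the microscope objectives in order of length

TASK

Put the four microscope objectives from the rubber mat into the objective rack in order of length: the shortest in the seat next to the rack's white end block, then each longer one in the next seat, the longest at the far end. Stand each upright, lens up, with its thread down on the floor of its seat, lowering it gently, never dropping it or knocking any over. Leave the specimen mount and the lens can where they are.

Things in the scene. Friction and masses are not known exactly. Their poses are not given: they have to be found in the camera images.
- objective_red_center (a point): The shortest of four loose microscope objectives: satin metal, red ring round its upper shoulder. Stands on a 4 mm dark rubber mat, thread down, lens up. 34 mm tall; this point is on its axis at half height, z up. Brass thread 26 mm across up to 6 mm above the underside, parallel barrel 30 mm across from there to 23 mm (grip here), then a tapering nose. About 90 g.
- objective_yellow_center (a point): The second shortest of four loose microscope objectives: satin metal, yellow ring round its upper shoulder. Stands on a 4 mm dark rubber mat, thread down, lens up. 42 mm tall; this point is on its axis at half height, z up. Brass thread 26 mm across up to 6 mm above the underside, parallel barrel 30 mm across from there to 31 mm (grip here), then a tapering nose. About 110 g.
- objective_green_center (a point): The second longest of four loose microscope objectives: satin metal, green ring round its upper shoulder. Stands on a 4 mm dark rubber mat, thread down, lens up. 50 mm tall; this point is on its axis at half height, z up. Brass thread 26 mm across up to 6 mm above the underside, parallel barrel 30 mm across from there to 39 mm (grip here), then a tapering nose. About 130 g.
- objective_blue_center (a point): The longest of four loose microscope objectives: satin metal, light blue ring round its upper shoulder. Stands on a 4 mm dark rubber mat, thread down, lens up. 58 mm tall; this point is on its axis at half height, z up. Brass thread 26 mm across up to 6 mm above the underside, parallel barrel 30 mm across from there to 47 mm (grip here), then a tapering nose. About 150 g.
- seat1_floor (a point): The first (next to the white end block) seat of the black objective rack: centre of the floor of a round recess with grey pad, 49 mm across, 3 mm deep. Floor 17 mm and rack top 20 mm above the bench; seats 64 mm apart; rack fixed, 70 mm wide, 280 mm long, at any angle. z up; x along the row from the white end to the plain end.
- seat2_floor (a point): The second seat of the black objective rack: centre of the floor of a round recess with grey pad, 49 mm across, 3 mm deep. Floor 17 mm and rack top 20 mm above the bench; seats 64 mm apart; rack fixed, 70 mm wide, 280 mm long, at any angle. z up; x along the row from the white end to the plain end.
- seat3_floor (a point): The third seat of the black objective rack: centre of the floor of a round recess with grey pad, 49 mm across, 3 mm deep. Floor 17 mm and rack top 20 mm above the bench; seats 64 mm apart; rack fixed, 70 mm wide, 280 mm long, at any angle. z up; x along the row from the white end to the plain end.
- seat4_floor (a point): The fourth and last (at the plain black end) seat of the black objective rack: centre of the floor of a round recess with grey pad, 49 mm across, 3 mm deep. Floor 17 mm and rack top 20 mm above the bench; seats 64 mm apart; rack fixed, 70 mm wide, 280 mm long, at any angle. z up; x along the row from the white end to the plain end.
- specimen_center (a point): Bystander: cream resin specimen mount, 30 mm across and 22 mm high, with a small grey metal face on top, loose on a black stage disc (100 mm across, 8 mm thick) on the bench. This point is on its axis at half height. To be left where it is.
- lens_can_center (a point): Bystander: closed upright lens can, pale grey with a ribbed black lid, 47 mm across and 54 mm high, loose on the bench. This point is on its axis at half height. To be left where it is.
Not all that is in view belongs to the job. What is shaped like the part that bears objective_blue_center but pink is not meant.

How it is judged:
By the outcome, as a careful person would: the job done as asked, in the order asked, and still so for the second after the job is handed in, with the robot touching nothing.
It also fails if it takes over 104 s, if anything falls off the work surface, if the arm or the gripper's body presses on something with over 40 N, if the wrist force passes 120 N, or if a joint passes its speed limit or range.

ROBOT

A 7-joint arm with a two-finger parallel gripper is mounted at the origin on the work surface. World frame = base frame: x ahead of the robot, y to its left, z up, the work surface at z = 0. Lengths are in m, angles in rad, forces in N, time in s.
With the tool pointing down it reaches from about 0.425 to 1.025 m from the base axis. Payload 9.4 kg.
Tool frame: the origin (TCP) lies midway between the tips of the shut fingers; the grasp point (between the pads) lies 19 mm behind it; x points along the fingers, z is the direction in which the jaws open and shut, and the axes are right-handed (so a half turn about x gives the same grasp; the last joint's range is limited). The gripper opens to 93 mm and grips with 3 to 60 N. Pads are 15 mm wide; open, the fingers measure 128 mm over their backs; the gripper's body (75 mm by 188 mm) begins 65 mm behind the grasp point.
Start: joints at [1.076, 0.599, -0.003, 1.599, 0.002, 0.943, -0.08], TCP at [0.294, -0.663, 0.219] pointing down, gripper open.
Joint ranges: [-2.57, 2.57], [-0.35, 1.97], [-1.29, 1.29], [0.11, 2.56], [-1.05, 4.19], [0.11, 1.86], [-2.63, 2.63]. Speed limits (rad/s): [2.22, 2.22, 3.01, 3.01, 3.14, 3.14, 3.14].

INTERFACE

Orientations are given as a unit quaternion [w, x, y, z].
In Python, from plant import get_state, snapshot, hand_in, boxes_of, masks_of, mark_of gives the robot as it stands. The module is installed in compiled form; this text tells all that it offers.
- The arm moves only by the tool servo_tool, never from a script. Its argument "plan" is a list that holds one entry, the list of rows, each a list of 7 numbers: the shift along the tool's x, y, z in m, then the turn, a rotation vector about the tool's x, y, z in rad, then the finger opening in m, from 0 to 0.093. In form: [[[tx, ty, tz, wx, wy, wz, fingers], ...]]. A call has exactly 10 rows; each row shifts and turns the pose as measured when the row begins, along the tool's axes as they then stand; what a row does not reach is not made up. A row lasts 1/12 s, in which the tool goes at most 41.7 mm and 7.16 degrees, less where a joint would pass 70% of its speed; a pose out of reach is approached as far as the arm can. A call is refused whole if a number of a shift passes 0.0417 or a number of a turn 0.125, either way. A call with a gripper value outside its range is refused whole. The fingers move at their own pace and stop on an object; "squeeze" is the grip in N (left out, the last holds). Time passes only in rows, so rows that do not move let the fingers close, or fill a call up. It gives the time, the measured TCP pose, the force and the opening at its end, in the units of the state.
- get_state(): the state, without advancing time (a new reading comes with each control period).
- snapshot(name): name is "scene" or "top"; returns a dict with "color" (384x512x3 uint8, red, green, blue), "z_map" (384x512 float32, m along the optical axis (not along the pixel's ray), 0 where there is no reading), "K" (3x3 intrinsics, pixels), "world_to_cam" (4x4, takes a point from world to camera coordinates). Camera axes: x right, y down, z forward; pixel columns grow to the right and rows downward; lengths in m; the calibration is good to about 2 mm. A picture is of the moment at which its call begins.
- hand_in(): hands the job in, once; it reports no verdict.
Trained networks look in a picture, given as the dict that the camera call returned (one of the last four; its "shot" number tells which), for a name from the list of things; names that differ only in an ending like _2 or _b are one class to them, and where a whole thing is asked for, a point or a joint stands for the part that bears it (a point fixed in the world has none). Each returns a list of dicts, best first, with "score" (0 to 1); they miss things now and then, are a little off and sometimes report something else, mostly with a low value. They report only what shows in the picture. A call takes as long as a camera call. They do not tell look-alikes from the thing itself.
- boxes_of(picture, target): "bbox" ([left, top, right, bottom] in pixels, round what is visible of it).
- masks_of(picture, target): "pixels" (384x512 bool, what is visible of it) and "bbox" ([left, top, right, bottom] in pixels, round what is visible of it).
- mark_of(picture, target): "xy" ([column, row] in pixels: a listed point, or the origin of a listed thing).
The state is a dict: "t": time; "joints": joint angles; "qvel": joint speeds; "joint_torque": joint torques, N m; "eef_pos": TCP position; "tcp_rot": TCP orientation; "contact_force": force on the tool from outside, world axes, zero at the start; "ft_torque": the same for the moment, N m; "gripper_width": finger opening in m.
Only numpy, scipy, OpenCV 4.12 (cv2) and the standard library are available. Lean on these libraries where they do the work, as an engineer would, in place of code of your own. Each camera call takes 0.05 s, during which the arm holds its last target.

## Working session

There is one attempt and no reset: what is moved stays moved. The work goes in short steps, Python scripts to look and compute and a tool call to move; the robot and the scene stay as the last step left them, time stands still between calls to the robot, and variables do not carry over. Pictures are saved under pics/ and viewed, and the job is handed in when it is done.

Besides the shell and the picture viewer there is one more tool, called by a JSON object that holds its "method" and its "body". servo_tool: Moves the arm, as the interface text tells. Its arguments: {"type":"object","properties":{"plan":{"type":"array"},"squeeze":{"type":"number"}},"required":["plan"]}

```bash
mkdir -p pics; python3 - <<'E'
from plant import *
import cv2,numpy as np
s=get_state();print(s)
for n in("top","scene"):
    p=snapshot(n);cv2.imwrite(f"pics/{n}0.png",p["color"][...,::-1]);print(n,p["K"].tolist(),p["world_to_cam"].round(4).tolist(),p["shot"])
    np.savez(f"{n}0.npz",z=p["z_map"],K=p["K"],T=p["world_to_cam"],c=p["color"])
    for o in ["objective_red_center","objective_yellow_center","objective_green_center","objective_blue_center","seat1_floor","seat2_floor","seat3_floor","seat4_floor","specimen_center","lens_can_center"]:
        print(o,[(np.round(m["xy"],1).tolist(),round(m["score"],2)) for m in mark_of(p,o)][:3])
E
```

```text
{'t': 0.0, 'joints': array([ 1.07630954,  0.60011849, -0.00253352,  1.60010509,  0.00180048,
        0.94290003, -0.07975925]), 'qvel': array([ 9.08077088e-04,  1.12804552e-04,  1.59356029e-05,  6.19593829e-04,
       -6.94839001e-04,  1.20161817e-03, -5.98916314e-04]), 'joint_torque': array([ 3.07775545e-04, -7.65068150e+01,  1.49750110e+00, -2.52351379e+01,
       -5.24072419e-02,  1.67553267e-02,  1.46456050e-04]), 'eef_pos': array([ 0.29394565, -0.66221643,  0.21777375]), 'tcp_rot': array([ 0.59235736,  0.38566442,  0.59331602, -0.38516465]), 'contact_force': array([-0.40541736,  1.11153726,  0.04218721]), 'ft_torque': array([-0.05137143, -0.03493515, -0.00413282]), 'gripper_width': 0.09301991490230518}
top [[444.4556302342977, 0.0, 250.2427125628698], [0.0, 444.4556302342977, 190.79299673999498], [0.0, 0.0, 1.0]] [[-0.0279, -0.9992, -0.0287, 0.0168], [-0.9805, 0.0329, -0.1937, 0.5647], [0.1945, 0.0227, -0.9806, 0.9481], [0.0, 0.0, 0.0, 1.0]] 1
objective_red_center [([135.0, 240.0], 0.55)]
objective_yellow_center [([127.8, 193.6], 0.64)]
objective_green_center [([184.5, 236.8], 0
[... 446 characters left out ...]
14612976], [0.0, 437.70465987562847, 195.8930974629658], [0.0, 0.0, 1.0]] [[-0.8584, 0.513, -0.0065, 0.5007], [0.4021, 0.6648, -0.6296, -0.1594], [-0.3187, -0.543, -0.7769, 1.1858], [0.0, 0.0, 0.0, 1.0]] 2
objective_red_center [([376.0, 292.5], 0.67)]
objective_yellow_center []
objective_green_center [([334.8, 250.8], 0.7)]
objective_blue_center [([304.0, 285.1], 0.86), ([270.2, 228.7], 0.83), ([271.6, 350.4], 0.82)]
seat1_floor [([262.0, 178.3], 0.53), ([335.8, 251.6], 0.29)]
seat2_floor [([223.8, 132.1], 0.61), ([250.4, 161.3], 0.47)]
seat3_floor [([235.7, 147.9], 0.72)]
seat4_floor [([224.5, 133.5], 0.56)]
specimen_center [([198.1, 244.8], 0.52), ([246.8, 163.9], 0.46)]
lens_can_center []
```

```bash
python3 - <<'E'
import cv2
for n in("top","scene"):
    i=cv2.imread(f"pics/{n}0.png")
    cv2.imwrite(f"pics/{n}0c.png",cv2.resize(i[100:300,90:430] if n=="top" else i[100:384,150:470],None,fx=2.3 if n=="top" else 2.1,fy=2.3 if n=="top" else 2.1,interpolation=2))
E
```

```text
(no output)
```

View pics/top0c.png

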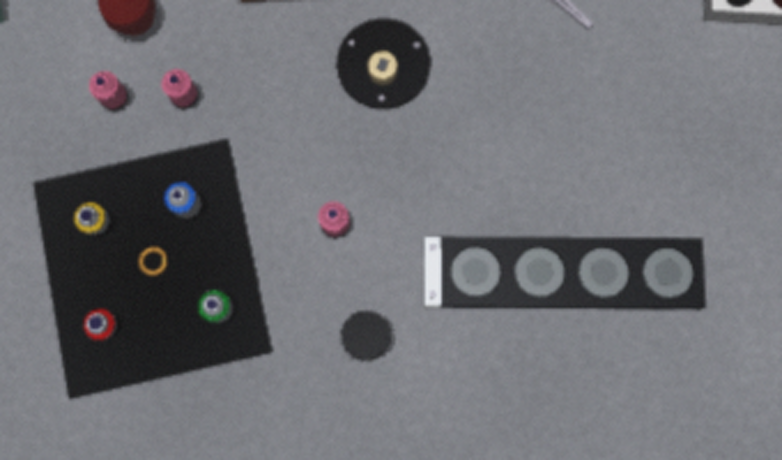

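View pics/scene0c.png

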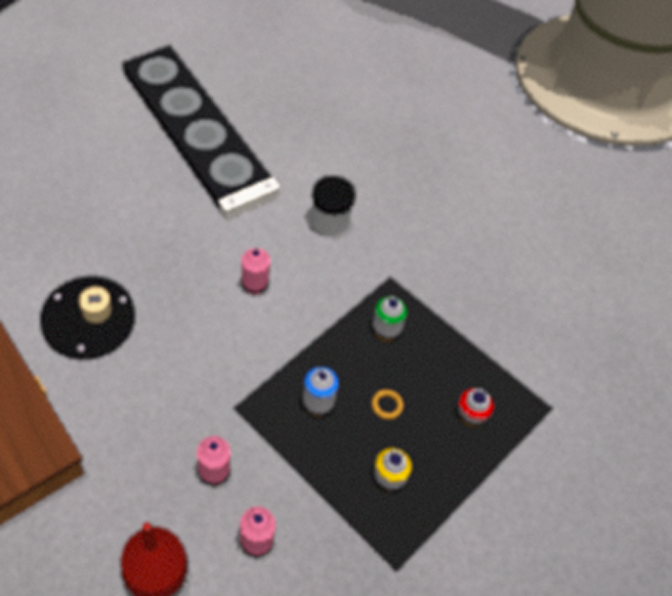

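View pics/top0.png

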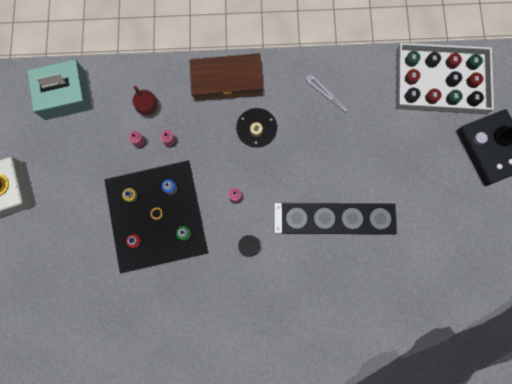

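```bash
cat > h.py <<'E'
import numpy as np,cv2
from scipy.spatial.transform import Rotation as R
def cloud(z,K,T):
    v,u=np.mgrid[:z.shape[0],:z.shape[1]]
    P=np.stack([(u-K[0,2])/K[0,0]*z,(v-K[1,2])/K[1,1]*z,z,np.ones_like(z)],-1)
    return (P@np.linalg.inv(T).T)[...,:3]
def onplane(uv,h,K,T):
    d=np.linalg.inv(K)@np.array([uv[0],uv[1],1.]);Ri=T[:3,:3].T
    o=-Ri@T[:3,3];d=Ri@d;return o+d*(h-o[2])/d[2]
def proj(p,K,T):
    q=T[:3,:3]@np.asarray(p)+T[:3,3];q=K@q;return q[:2]/q[2]
def tool():
    from plant import get_state
    s=get_state();q=s['tcp_rot'];M=R.from_quat([q[1],q[2],q[3],q[0]]).as_matrix();return s,M
E
python3 - <<'E'
from h import *
s,M=tool();print("M cols x,y,z",M.round(3).tolist())
H={'red':34,'yellow':42,'green':50,'blue':58}
for n in("top","scene"):
    d=np.load(f"{n}0.npz");K,T=d['K'],d['T'];W=cloud(d['z'].astype(float),K,T)
    hsv=cv2.cvtColor(d['c'],cv2.COLOR_RGB2HSV)
    print(n)
    g=(W[...,2]>.02)
    px={'red':((133,241),(376,292)),'yellow':((129,194),(337,322)),'green':((183,233),(335,250)),'blue':((168,187),(302,284))}
    for c,h in H.items():
        u0,v0=px[c][n=="scene"]
        a=np.zeros(g.shape,bool);a[int(v0)-16:int(v0)+22,int(u0)-16:int(u0)+17]=1
        m=a&(W[...,2]>.012)&(d['z']>0);P=W[m]
        top=P[P[:,2]>np.percentile(P[:,2],95)-.004]
        # ring
        rg=a&(hsv[...,1]>110)&(hsv[...,2]>70);Q=W[rg]
        # circle fit radius 15 on barrel pts: minimal outliers
        B=P[(P[:,2]<.004+(h-12)/1000)]
        from scipy.optimize import least_squares
        f=lambda x:np.hypot(B[:,0]-x[0],B[:,1]-x[1])-.015
        r=least_squares(f,P[:,:2].mean(0),loss='soft_l1',f_scale=.002) if len(B)>4 else None
        print(c,len(P),"maxz",P[:,2].max().round(4),"top",top.mean(0).round(4),"ring",Q.mean(0).round(4),len(Q),"fit",None if r is None else r.x.round(4),len(B))
d=np.load("top0.npz");K,T=d['K'],d['T'];W=cloud(d['z'].astype(float),K,T)
g=cv2.cvtColor(d['c'],cv2.COLOR_RGB2GRAY)
for u,v in((297,218),(324.5,218),(352.5,218),(380.5,218)):
    m=np.zeros(g.shape,np.uint8);cv2.circle(m,(int(u),int(v)),15,1,-1);m=(m>0)&(g>75)
    vv,uu=np.nonzero(m);print("seat",uu.mean(),vv.mean(),onplane((uu.mean(),vv.mean()),.017,K,T).round(4),np.median(W[m][:,2]).round(4),m.sum())
for n in("top","scene"):
    d=np.load(f"{n}0.npz");W=cloud(d['z'].astype(float),d['K'],d['T']);u,v=((156,250),(280,370))[n=="scene"];print(n,'bench/mat z',W[v-70:v-60,u-3:u+3,2].mean(), W[v+20,u])
E
```

```text
M cols x,y,z [[-0.0, 0.914, 0.406], [-0.0, 0.406, -0.914], [-1.0, -0.0, -0.0]]
top
red 156 maxz 0.0426 top [0.4643 0.271  0.0389] ring [0.463  0.2722 0.0249] 91 fit [0.4646 0.2722] 25
yellow 167 maxz 0.0515 top [0.5711 0.281  0.0466] ring [0.5677 0.2794 0.0419] 91 fit [0.5716 0.2827] 43
green 167 maxz 0.0587 top [0.4774 0.1544 0.0545] ring [0.4759 0.1538 0.0413] 68 fit [0.4778 0.1549] 32
blue 189 maxz 0.0664 top [0.5839 0.1869 0.0619] ring [0.5787 0.1911 0.0496] 107 fit [0.5857 0.1878] 59
scene
red 223 maxz 0.0431 top [0.465  0.2713 0.0397] ring [0.4668 0.2723 0.0262] 133 fit [0.4636 0.2708] 51
yellow 273 maxz 0.0513 top [0.572  0.2816 0.0476] ring [0.5733 0.2822 0.0365] 167 fit [0.5707 0.2806] 74
green 252 maxz 0.0581 top [0.4788 0.1543 0.0553] ring [0.4861 0.1607 0.0536] 72 fit [0.477  0.1532] 107
blue 302 maxz 0.0666 top [0.5864 0.1878 0.0636] ring [0.5839 0.1833 0.0433] 131 fit [0.5849 0.1859] 129
seat 296.2526315789474 217.6421052631579 [ 0.5058 -0.1042  0.017 ] 0.0174 380
seat 324.0735694822888 217.91553133514986 [ 0.5031 -0.1682  0.017 ] 0.0174 367
seat 351.92328767123286 217.9945205479452 [ 0.5009 -0.232   0.017 ] 0.0175 365
seat 379.94736842105266 218.01108033240996 [ 0.4989 -0.296   0.017 ] 0.0176 361
top bench/mat z 0.004401804986749728 [0.39622533 0.22421846 0.00080189]Traceback (most recent call last):
  File "<stdin>", line 29, in <module>
IndexError: index 390 is out of bounds for axis 0 with size 384
```

```bash
python3 -c "
import numpy as np
for i in range(10):
    p=-1.153+.115*i;vx,vy=.02,.032
    print([0,round(-vx*np.sin(p)+vy*np.cos(p),3),round(vx*np.cos(p)+vy*np.sin(p),3),-.115,0,0,.093],end=',')"
```

```text
[0, np.float64(0.031), np.float64(-0.021), -0.115, 0, 0, 0.093],[0, np.float64(0.033), np.float64(-0.017), -0.115, 0, 0, 0.093],[0, np.float64(0.035), np.float64(-0.013), -0.115, 0, 0, 0.093],[0, np.float64(0.037), np.float64(-0.009), -0.115, 0, 0, 0.093],[0, np.float64(0.037), np.float64(-0.005), -0.115, 0, 0, 0.093],[0, np.float64(0.038), np.float64(-0.001), -0.115, 0, 0, 0.093],[0, np.float64(0.038), np.float64(0.004), -0.115, 0, 0, 0.093],[0, np.float64(0.037), np.float64(0.008), -0.115, 0, 0, 0.093],[0, np.float64(0.036), np.float64(0.012), -0.115, 0, 0, 0.093],[0, np.float64(0.034), np.float64(0.016), -0.115, 0, 0, 0.093],
```

{"method": "servo_tool", "body": {"plan": [[[0,0.031,-0.021,-0.115,0,0,0.093],[0,0.033,-0.017,-0.115,0,0,0.093],[0,0.035,-0.013,-0.115,0,0,0.093],[0,0.037,-0.009,-0.115,0,0,0.093],[0,0.037,-0.005,-0.115,0,0,0.093],[0,0.038,-0.001,-0.115,0,0,0.093],[0,0.038,0.004,-0.115,0,0,0.093],[0,0.037,0.008,-0.115,0,0,0.093],[0,0.036,0.012,-0.115,0,0,0.093],[0,0.034,0.016,-0.115,0,0,0.093]]], "squeeze": 15}}

```text
t: 1.93
eef_pos: [0.4903, -0.3379, 0.2171]
tcp_rot: [0.706, -0.014, 0.708, 0.008]
contact_force: [0.8, -0.8, -0.3]
gripper_width: 0.093
```

{"method": "servo_tool", "body": {"plan": [[[0,0.041,0,0.03,0,0,0.093],[0,0.041,0,0,0,0,0.093],[0,0.041,0,0,0,0,0.093],[0,0.041,0,0,0,0,0.093],[0,0.041,0,0,0,0,0.08],[0,0.041,0,0,0,0,0.08],[0,0.041,0,0,0,0,0.07],[0,0.041,0,0,0,0,0.07],[0,0.041,0,0,0,0,0.06],[0,0.041,0,0,0,0,0.06]]]}}

```text
t: 2.77
eef_pos: [0.4892, 0.0789, 0.2154]
tcp_rot: [0.71, -0.006, 0.704, -0.001]
contact_force: [0.6, 0.1, -0.1]
gripper_width: 0.0621
```

{"method": "servo_tool", "body": {"plan": [[[0,0.038,-0.005,0.007,0.008,0.01,0.06],[0,0.038,-0.005,0,0,0,0.06],[0.01,0.038,-0.005,0,0,0,0.06],[0.015,0.038,-0.005,0,0,0,0.06],[0.02,0.038,-0.005,0,0,0,0.06],[0.02,0,0,0,0,0,0.06],[0.02,0,0,0,0,0,0.06],[0.02,0,0,0,0,0,0.06],[0.01,0,0,0,0,0,0.06],[0,0,0,0,0,0,0.06]]]}}

```text
t: 3.6
eef_pos: [0.4633, 0.2908, 0.1013]
tcp_rot: [0.711, -0.0, 0.703, 0.009]
contact_force: [0.1, 1.1, 0.7]
gripper_width: 0.0595
```

```bash
cat > g.py <<'E'
import sys
from h import *
s,M=tool();p=s['eef_pos']
t=np.array([float(a) for a in sys.argv[1:4]])
Mt=np.array([[0,0,1],[0,1,0],[-1,0,0.]])
print(s['t'].__round__(2),p.round(4),"shift",(M.T@(t-p)).round(4),"turn",R.from_matrix(M.T@Mt).as_rotvec().round(3),"F",s['contact_force'].round(1),"w",round(s['gripper_width'],4),"j",s['joints'].round(2))
E
python3 g.py 0.4645 0.2713 0.009
```

```text
3.6 [0.4633 0.2908 0.1013] shift [ 0.092  -0.0206 -0.    ] turn [ 0.012  0.01  -0.012] F [0.1 1.1 0.7] w 0.0595 j [-0.43  0.57 -0.34  2.11  0.37  0.51 -1.03]
```

{"method": "servo_tool", "body": {"plan": [[[0,-0.01,0,0.012,0.01,-0.012,0.06],[0,-0.01,0,0,0,0,0.06],[0.015,0,0,0,0,0,0.06],[0.015,0,0,0,0,0,0.06],[0.015,0,0,0,0,0,0.06],[0.01,0,0,0,0,0,0.06],[0.01,0,0,0,0,0,0.06],[0.005,0,0,0,0,0,0.06],[0,0,0,0,0,0,0.06],[0,0,0,0,0,0,0.06]]]}}

```text
t: 4.43
eef_pos: [0.4704, 0.2618, 0.0365]
tcp_rot: [0.71, 0.005, 0.704, -0.004]
contact_force: [0.4, -0.6, 0.9]
gripper_width: 0.0603
```

```bash
python3 g.py 0.4645 0.2713 0.009
```

```text
4.43 [0.4704 0.2618 0.0365] shift [ 0.0274  0.0094 -0.0063] turn [-0.013  0.01  -0.   ] F [ 0.4 -0.6  0.9] w 0.0603 j [-0.45  0.66 -0.24  2.16  0.45  0.36 -1.08]
```

{"method": "servo_tool", "body": {"plan": [[[0,0.005,-0.003,-0.01,0.008,0,0.06],[0,0.004,-0.003,0,0,0,0.06],[0.01,0,0,0,0,0,0.06],[0.008,0,0,0,0,0,0.06],[0.005,0,0,0,0,0,0.06],[0.002,0,0,0,0,0,0.06],[0,0,0,0,0,0,0.06],[0,0,0,0,0,0,0.06],[0,0,0,0,0,0,0.06],[0,0,0,0,0,0,0.06]]]}}

```text
t: 5.27
eef_pos: [0.4641, 0.273, 0.0099]
tcp_rot: [0.708, 0.001, 0.706, 0.001]
contact_force: [-1.4, 0.0, -0.5]
gripper_width: 0.0596
```

```bash
python3 g.py 0.4645 0.2713 0.009; python3 -c "
from plant import *
for i in range(4):
  s=get_state();print(s['eef_pos'].round(4),s['qvel'].round(3));snapshot('top')"
```

```text
5.27 [0.4641 0.273  0.0099] shift [ 0.0009 -0.0017  0.0004] turn [-0.     0.002 -0.002] F [-1.4  0.  -0.5] w 0.0596 j [-0.49  0.71 -0.21  2.16  0.47  0.31 -1.1 ]
[0.4641 0.273  0.0099] [-0.002 -0.001  0.     0.001 -0.     0.    -0.001]
[0.4642 0.273  0.01  ] [ 0.002 -0.002 -0.001 -0.001 -0.002  0.001 -0.002]
[0.4642 0.273  0.0101] [ 0.001 -0.001  0.001  0.001 -0.     0.004 -0.   ]
[0.4643 0.273  0.0101] [-0.    -0.001  0.    -0.    -0.001 -0.001  0.001]
```

{"method": "servo_tool", "body": {"plan": [[[0,0,0,0,0,0,0.052],[0,0,0,0,0,0,0.046],[0,0,0,0,0,0,0.041],[0,0,0,0,0,0,0.037],[0,0,0,0,0,0,0.035],[0,0,0,0,0,0,0.033],[0,0,0,0,0,0,0.031],[0,0,0,0,0,0,0.029],[0,0,0,0,0,0,0.02],[0,0,0,0,0,0,0.01]]], "squeeze": 15}}

```text
t: 6.3
eef_pos: [0.4647, 0.273, 0.0107]
tcp_rot: [0.708, 0.001, 0.706, 0.001]
contact_force: [0.9, -0.1, 0.1]
gripper_width: 0.0295
```

```bash
python3 g.py 0.4645 0.2713 0.009
```

```text
6.3 [0.4647 0.273  0.0107] shift [ 0.0017 -0.0017 -0.0002] turn [-0.001  0.003 -0.002] F [ 0.9 -0.1  0.1] w 0.0295 j [-0.49  0.71 -0.21  2.16  0.47  0.31 -1.1 ]
```

{"method": "servo_tool", "body": {"plan": [[[-0.005,0,0,0,0,0,0.01],[-0.01,0,0,0,0,0,0.01],[-0.015,0,0,0,0,0,0.01],[-0.02,0,0,0,0,0,0.01],[-0.025,0,0,0,0,0,0.01],[-0.025,0,0,0,0,0,0.01],[-0.01,-0.01,0,0,0,0,0.01],[0,-0.02,0.003,0,0,0,0.01],[0,-0.03,0.004,0,0,0,0.01],[0,-0.035,0.004,0,0,0,0.01]]], "squeeze": 20}}

```text
t: 7.13
eef_pos: [0.4741, 0.1837, 0.1329]
tcp_rot: [0.709, -0.002, 0.705, 0.007]
contact_force: [0.3, -0.5, -1.1]
gripper_width: 0.029
```

```bash
python3 g.py 0.5058 -0.1025 0.13
```

```text
7.13 [0.4741 0.1837 0.1329] shift [ 0.001  -0.2866  0.0281] turn [ 0.013  0.006 -0.007] F [ 0.3 -0.5 -1.1] w 0.029 j [-0.2   0.49 -0.39  2.16  0.35  0.54 -0.84]
```

{"method": "servo_tool", "body": {"plan": [[[0,-0.035,0.003,0.01,0.005,-0.006,0.01],[0,-0.035,0.003,0,0,0,0.01],[0,-0.035,0.003,0,0,0,0.01],[0,-0.035,0.003,0,0,0,0.01],[0,-0.035,0.003,0,0,0,0.01],[0,-0.035,0.003,0,0,0,0.01],[0,-0.03,0.003,0,0,0,0.01],[0,-0.02,0.002,0,0,0,0.01],[0,-0.01,0,0,0,0,0.01],[0,0,0,0,0,0,0.01]]]}}

```text
t: 7.97
eef_pos: [0.4962, -0.1077, 0.1418]
tcp_rot: [0.709, 0.0, 0.705, -0.003]
contact_force: [-0.2, 0.3, -1.8]
gripper_width: 0.0291
```

```bash
python3 g.py 0.5058 -0.1025 0.0235
```

```text
7.97 [ 0.4962 -0.1077  0.1418] shift [0.1183 0.0057 0.0088] turn [-0.005  0.006  0.004] F [-0.2  0.3 -1.8] w 0.0291 j [ 0.41  0.48 -0.42  2.15  0.37  0.57 -0.29]
```

Correct and descend most of the way.

{"method": "servo_tool", "body": {"plan": [[[0.005,0.003,0.005,-0.005,0.006,0.004,0.01],[0.01,0.002,0.004,0,0,0,0.01],[0.015,0,0,0,0,0,0.01],[0.015,0,0,0,0,0,0.01],[0.015,0,0,0,0,0,0.01],[0.012,0,0,0,0,0,0.01],[0.01,0,0,0,0,0,0.01],[0.005,0,0,0,0,0,0.01],[0,0,0,0,0,0,0.01],[0,0,0,0,0,0,0.01]]]}}

```text
t: 8.8
eef_pos: [0.5098, -0.0873, 0.0489]
tcp_rot: [0.708, -0.004, 0.706, 0.008]
contact_force: [-0.1, 0.3, -1.4]
gripper_width: 0.0296
```

```bash
python3 g.py 0.5058 -0.1025 0.0235
```

```text
8.8 [ 0.5098 -0.0873  0.0489] shift [ 0.0253 -0.0153 -0.0043] turn [ 0.017  0.002 -0.006] F [-0.1  0.3 -1.4] w 0.0296 j [ 0.27  0.64 -0.3   2.19  0.49  0.37 -0.41]
```

{"method": "servo_tool", "body": {"plan": [[[0,-0.006,-0.002,0.015,0,-0.005,0.01],[0,-0.006,-0.002,0,0,0,0.01],[0,-0.002,0,0,0,0,0.01],[0,0,0,0,0,0,0.01],[0.005,0,0,0,0,0,0.01],[0.005,0,0,0,0,0,0.01],[0.004,0,0,0,0,0,0.01],[0,0,0,0,0,0,0.01],[0,0,0,0,0,0,0.01],[0,0,0,0,0,0,0.01]]]}}

```text
t: 9.63
eef_pos: [0.5069, -0.1028, 0.0354]
tcp_rot: [0.709, 0.0, 0.705, 0.0]
contact_force: [0.3, 0.9, -1.5]
gripper_width: 0.0293
```

```bash
python3 g.py 0.5058 -0.1025 0.0235
```

```text
9.63 [ 0.5069 -0.1028  0.0354] shift [ 0.0119  0.0003 -0.0011] turn [-0.     0.006 -0.   ] F [ 0.3  0.9 -1.5] w 0.0293 j [ 0.28  0.66 -0.27  2.2   0.51  0.33 -0.42]
```

{"method": "servo_tool", "body": {"plan": [[[0.003,0,-0.001,0,0.006,0,0.01],[0.003,0,0,0,0,0,0.01],[0.002,0,0,0,0,0,0.01],[0.001,0,0,0,0,0,0.01],[0.0005,0,0,0,0,0,0.01],[0,0,0,0,0,0,0.01],[0,0,0,0,0,0,0.01],[0,0,0,0,0,0,0.01],[0,0,0,0,0,0,0.01],[0,0,0,0,0,0,0.01]]]}}

```text
t: 10.47
eef_pos: [0.506, -0.1023, 0.0249]
tcp_rot: [0.707, -0.0, 0.707, 0.0]
contact_force: [0.2, 0.2, -1.0]
gripper_width: 0.0296
```

```bash
python3 g.py 0.5058 -0.1025 0.0235; python3 - <<'E'
from plant import *
import cv2
p=snapshot("scene");cv2.imwrite("pics/s1.png",cv2.resize(p["color"][80:280,150:410,::-1],None,fx=2.5,fy=2.5))
E
```

```text
10.47 [ 0.506  -0.1023  0.0249] shift [ 0.0014 -0.0002 -0.0002] turn [ 0.001 -0.001 -0.   ] F [ 0.2  0.2 -1. ] w 0.0296 j [ 0.26  0.68 -0.25  2.2   0.52  0.32 -0.43]
```

View pics/s1.png

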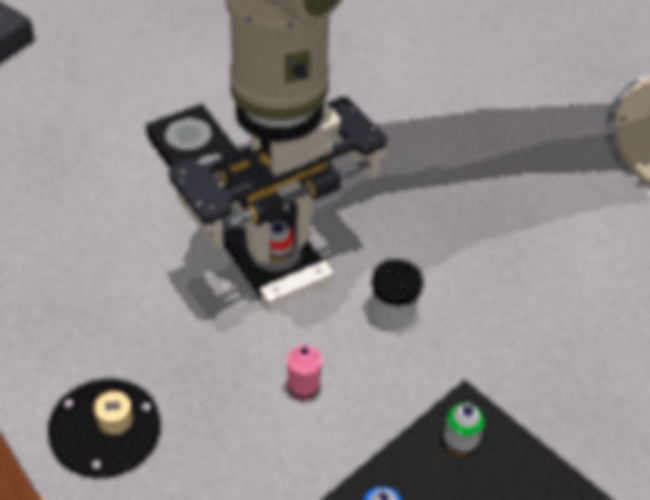

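{"method": "servo_tool", "body": {"plan": [[[0.0008,0,0,0,0,0,0.01],[0,0,0,0,0,0,0.01],[0.0005,0,0,0,0,0,0.01],[0,0,0,0,0,0,0.01],[0.0005,0,0,0,0,0,0.01],[0,0,0,0,0,0,0.01],[0,0,0,0,0,0,0.01],[0,0,0,0,0,0,0.01],[0,0,0,0,0,0,0.01],[0,0,0,0,0,0,0.01]]]}}

```text
t: 11.35
eef_pos: [0.5062, -0.1025, 0.0237]
tcp_rot: [0.707, -0.0, 0.707, 0.0]
contact_force: [-0.0, -0.5, -0.7]
gripper_width: 0.0296
```

```bash
python3 g.py 0.5058 -0.1025 0.0235
```

```text
11.35 [ 0.5062 -0.1025  0.0237] shift [ 0.0002 -0.     -0.0004] turn [ 0.  0. -0.] F [-0.  -0.5 -0.7] w 0.0296 j [ 0.26  0.68 -0.25  2.21  0.52  0.31 -0.43]
```

{"method": "servo_tool", "body": {"plan": [[[0.0006,0,0,0,0,0,0.01],[0,0,0,0,0,0,0.01],[0.0006,0,0,0,0,0,0.01],[0,0,0,0,0,0,0.01],[0,0,0,0,0,0,0.01],[0,0,0,0,0,0,0.01],[0,0,0,0,0,0,0.01],[0,0,0,0,0,0,0.01],[0,0,0,0,0,0,0.01],[0,0,0,0,0,0,0.01]]]}}

```text
t: 12.18
eef_pos: [0.5063, -0.1026, 0.0236]
tcp_rot: [0.707, -0.0, 0.707, -0.0]
contact_force: [-1.7, 0.0, 3.0]
gripper_width: 0.0293
```

```bash
python3 g.py 0.5058 -0.1025 0.0235
```

```text
12.18 [ 0.5063 -0.1026  0.0236] shift [ 0.0001  0.0001 -0.0005] turn [0.    0.001 0.001] F [-1.7  0.   3. ] w 0.0293 j [ 0.26  0.68 -0.25  2.21  0.52  0.31 -0.44]
```

{"method": "servo_tool", "body": {"plan": [[[0,0,0,0,0,0,0.031],[0,0,0,0,0,0,0.033],[0,0,0,0,0,0,0.036],[0,0,0,0,0,0,0.042],[0,0,0,0,0,0,0.05],[0,0,0,0,0,0,0.06],[0,0,0,0,0,0,0.06],[0,0,0,0,0,0,0.06],[-0.005,0,0,0,0,0,0.06],[-0.01,0,0,0,0,0,0.06]]]}}

```text
t: 13.02
eef_pos: [0.5055, -0.1022, 0.0375]
tcp_rot: [0.706, -0.0, 0.708, 0.0]
contact_force: [-0.2, 0.3, 0.5]
gripper_width: 0.0604
```

{"method": "servo_tool", "body": {"plan": [[[-0.02,0,0,0,0,0,0.06],[-0.025,0,0,0,0,0,0.06],[-0.025,0,0,0,0,0,0.06],[-0.02,0.01,0,0,0,0,0.06],[-0.01,0.025,0.005,0,0,0,0.06],[0,0.035,0.006,0,0,0,0.06],[0,0.035,0.006,0,0,0,0.06],[0,0.035,0.006,0,0,0,0.06],[0,0.035,0.006,0,0,0,0.06],[0,0.035,0.006,0,0,0,0.06]]]}}

```text
t: 13.85
eef_pos: [0.541, 0.1054, 0.153]
tcp_rot: [0.708, 0.004, 0.706, -0.007]
contact_force: [0.3, -0.4, -0.5]
gripper_width: 0.0601
```

```bash
python3 g.py 0.5713 0.2816 0.1; python3 - <<'E'
from plant import *
import cv2
p=snapshot("scene");cv2.imwrite("pics/s2.png",cv2.resize(p["color"][80:280,150:410,::-1],None,fx=2.5,fy=2.5))
E
```

```text
13.85 [0.541  0.1054 0.153 ] shift [0.0523 0.1769 0.0273] turn [-0.016  0.002  0.004] F [ 0.3 -0.4 -0.5] w 0.0601 j [-0.    0.51 -0.42  2.04  0.34  0.65 -0.66]
```

View pics/s2.png

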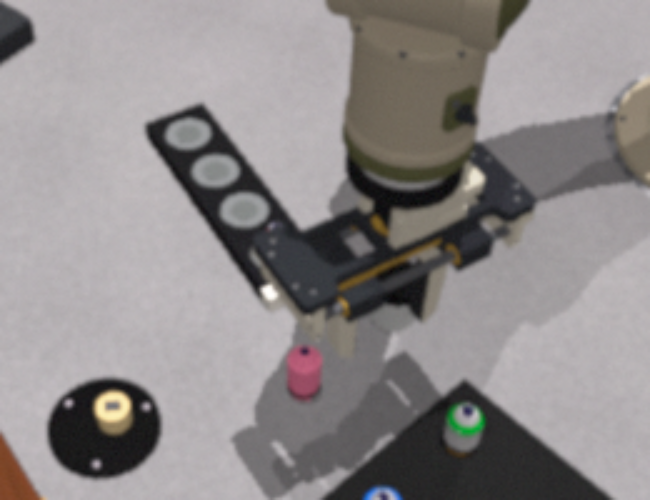

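{"method": "servo_tool", "body": {"plan": [[[0,0.03,0.005,-0.016,0,0,0.06],[0,0.035,0.006,0,0,0,0.06],[0,0.035,0.006,0,0,0,0.06],[0,0.03,0.005,0,0,0,0.06],[0,0.015,0,0,0,0,0.06],[0,0.005,0,0,0,0,0.06],[0,0,0,0,0,0,0.06],[0.01,0,0,0,0,0,0.06],[0.015,0,0,0,0,0,0.06],[0.015,0,0,0,0,0,0.06]]]}}

```text
t: 14.73
eef_pos: [0.5638, 0.2721, 0.1225]
tcp_rot: [0.711, -0.002, 0.703, 0.006]
contact_force: [-0.1, 0.2, -0.2]
gripper_width: 0.0598
```

```bash
python3 g.py 0.5713 0.2816 0.01
```

```text
14.73 [0.5638 0.2721 0.1225] shift [0.1126 0.0088 0.0064] turn [ 0.012  0.011 -0.006] F [-0.1  0.2 -0.2] w 0.0598 j [-0.28  0.62 -0.39  1.91  0.37  0.67 -0.88]
```

{"method": "servo_tool", "body": {"plan": [[[0.01,0.004,0.003,0.012,0.01,-0.006,0.06],[0.012,0.003,0.002,0,0,0,0.06],[0.012,0,0,0,0,0,0.06],[0.012,0,0,0,0,0,0.06],[0.012,0,0,0,0,0,0.06],[0.01,0,0,0,0,0,0.06],[0.005,0,0,0,0,0,0.06],[0,0,0,0,0,0,0.06],[0,0,0,0,0,0,0.06],[0,0,0,0,0,0,0.06]]]}}

```text
t: 15.57
eef_pos: [0.5682, 0.2708, 0.0381]
tcp_rot: [0.705, 0.0, 0.709, -0.005]
contact_force: [-0.4, -0.4, -0.6]
gripper_width: 0.06
```

```bash
python3 g.py 0.5713 0.2816 0.012
```

```text
15.57 [0.5682 0.2708 0.0381] shift [0.026  0.011  0.0032] turn [-0.008 -0.006  0.007] F [-0.4 -0.4 -0.6] w 0.06 j [-0.33  0.74 -0.32  1.93  0.43  0.55 -0.95]
```

{"method": "servo_tool", "body": {"plan": [[[0,0.005,0.001,-0.008,-0.006,0.006,0.06],[0,0.004,0.001,0,0,0,0.06],[0,0.001,0,0,0,0,0.06],[0.006,0,0,0,0,0,0.06],[0.006,0,0,0,0,0,0.06],[0.006,0,0,0,0,0,0.06],[0.004,0,0,0,0,0,0.06],[0,0,0,0,0,0,0.06],[0,0,0,0,0,0,0.06],[0,0,0,0,0,0,0.06]]]}}

```text
t: 16.4
eef_pos: [0.5714, 0.2829, 0.0157]
tcp_rot: [0.708, -0.0, 0.706, 0.001]
contact_force: [0.5, -0.1, -0.4]
gripper_width: 0.0602
```

```bash
python3 g.py 0.5713 0.2816 0.012
```

```text
16.4 [0.5714 0.2829 0.0157] shift [ 0.0037 -0.0013 -0.0002] turn [ 0.001  0.004 -0.001] F [ 0.5 -0.1 -0.4] w 0.0602 j [-0.35  0.77 -0.3   1.93  0.45  0.5  -0.97]
```

{"method": "servo_tool", "body": {"plan": [[[0.002,-0.001,0,0,0.003,0,0.052],[0.001,0,0,0,0,0,0.046],[0,0,0,0,0,0,0.041],[0,0,0,0,0,0,0.037],[0,0,0,0,0,0,0.035],[0,0,0,0,0,0,0.033],[0,0,0,0,0,0,0.031],[0,0,0,0,0,0,0.029],[0,0,0,0,0,0,0.02],[0,0,0,0,0,0,0.01]]], "squeeze": 20}}

```text
t: 17.23
eef_pos: [0.572, 0.2817, 0.013]
tcp_rot: [0.708, 0.0, 0.707, 0.001]
contact_force: [0.2, 0.4, -0.7]
gripper_width: 0.0291
```

```bash
python3 g.py 0.5713 0.2816 0.012; python3 - <<'E'
from plant import *
import cv2
p=snapshot("scene");cv2.imwrite("pics/s3.png",cv2.resize(p["color"][100:350,150:450,::-1],None,fx=2.3,fy=2.3))
E
```

```text
17.23 [0.572  0.2817 0.013 ] shift [ 0.001  -0.0001 -0.0007] turn [ 0.001  0.001 -0.001] F [ 0.2  0.4 -0.7] w 0.0291 j [-0.35  0.78 -0.3   1.93  0.45  0.5  -0.97]
```

View pics/s3.png

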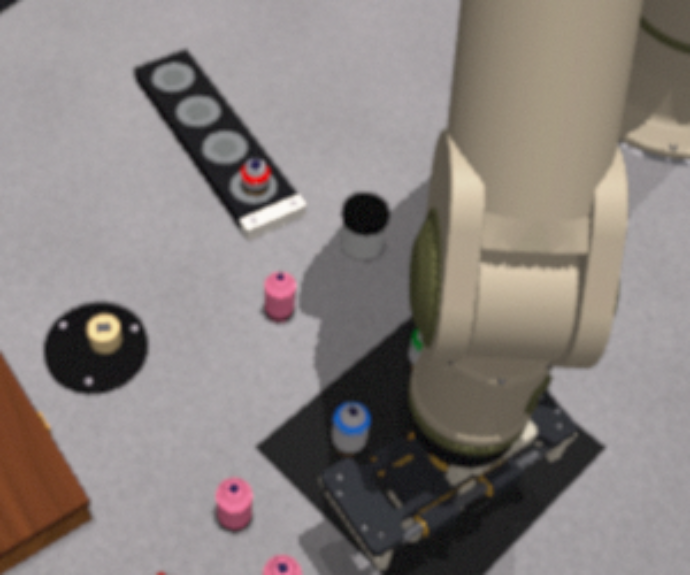

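{"method": "servo_tool", "body": {"plan": [[[-0.005,0,0,0,0,0,0.01],[-0.01,0,0,0,0,0,0.01],[-0.015,0,0,0,0,0,0.01],[-0.02,0,0,0,0,0,0.01],[-0.025,0,0,0,0,0,0.01],[-0.025,0,0,0,0,0,0.01],[-0.01,-0.01,-0.001,0,0,0,0.01],[0,-0.02,-0.004,0,0,0,0.01],[0,-0.03,-0.006,0,0,0,0.01],[0,-0.035,-0.006,0,0,0,0.01]]]}}

```text
t: 18.12
eef_pos: [0.5537, 0.1914, 0.1328]
tcp_rot: [0.708, -0.002, 0.706, 0.007]
contact_force: [0.9, -0.7, -0.8]
gripper_width: 0.0296
```

```bash
python3 g.py 0.5031 -0.168 0.13
```

```text
18.12 [0.5537 0.1914 0.1328] shift [ 1.000e-04 -3.587e-01 -5.490e-02] turn [ 0.012  0.004 -0.007] F [ 0.9 -0.7 -0.8] w 0.0296 j [-0.14  0.57 -0.42  1.99  0.36  0.65 -0.78]
```

{"method": "servo_tool", "body": {"plan": [[[0,-0.038,-0.006,0.012,0.004,-0.007,0.01],[0,-0.038,-0.006,0,0,0,0.01],[0,-0.038,-0.006,0,0,0,0.01],[0,-0.038,-0.006,0,0,0,0.01],[0,-0.038,-0.006,0,0,0,0.01],[0,-0.038,-0.006,0,0,0,0.01],[0,-0.038,-0.006,0,0,0,0.01],[0,-0.035,-0.006,0,0,0,0.01],[0,-0.025,-0.003,0,0,0,0.01],[0,-0.01,0,0,0,0,0.01]]]}}

```text
t: 18.95
eef_pos: [0.4898, -0.1719, 0.1348]
tcp_rot: [0.706, 0.0, 0.708, -0.005]
contact_force: [0.3, 0.8, -0.6]
gripper_width: 0.0295
```

```bash
python3 g.py 0.5031 -0.168 0.09
```

```text
18.95 [ 0.4898 -0.1719  0.1348] shift [0.0447 0.0043 0.0134] turn [-0.007 -0.003  0.006] F [ 0.3  0.8 -0.6] w 0.0295 j [ 0.54  0.51 -0.44  2.13  0.4   0.59 -0.19]
```

{"method": "servo_tool", "body": {"plan": [[[0,0,0.005,-0.007,-0.003,0.006,0.01],[0,0,0.004,0,0,0,0.01],[0,0,0.003,0,0,0,0.01],[0.01,0,0,0,0,0,0.01],[0.01,0,0,0,0,0,0.01],[0.01,0,0,0,0,0,0.01],[0.005,0,0,0,0,0,0.01],[0,0,0,0,0,0,0.01],[0,0,0,0,0,0,0.01],[0,0,0,0,0,0,0.01]]]}}

```text
t: 19.78
eef_pos: [0.501, -0.1697, 0.0949]
tcp_rot: [0.706, -0.001, 0.708, 0.002]
contact_force: [0.3, -0.4, -1.2]
gripper_width: 0.0295
```

```bash
python3 g.py 0.5031 -0.168 0.036
```

```text
19.78 [ 0.501  -0.1697  0.0949] shift [0.0589 0.0016 0.0022] turn [ 0.003 -0.002 -0.002] F [ 0.3 -0.4 -1.2] w 0.0295 j [ 0.5   0.58 -0.4   2.13  0.44  0.51 -0.23]
```

{"method": "servo_tool", "body": {"plan": [[[0.005,0.001,0.002,0.003,-0.002,-0.002,0.01],[0.01,0,0,0,0,0,0.01],[0.01,0,0,0,0,0,0.01],[0.01,0,0,0,0,0,0.01],[0.01,0,0,0,0,0,0.01],[0.005,0,0,0,0,0,0.01],[0,0,0,0,0,0,0.01],[0,0,0,0,0,0,0.01],[0,0,0,0,0,0,0.01],[0,0,0,0,0,0,0.01]]]}}

```text
t: 20.62
eef_pos: [0.5037, -0.1687, 0.0399]
tcp_rot: [0.707, -0.0, 0.707, -0.0]
contact_force: [-0.7, -0.4, -1.4]
gripper_width: 0.0298
```

```bash
python3 g.py 0.5031 -0.168 0.026
```

```text
20.62 [ 0.5037 -0.1687  0.0399] shift [ 0.0139  0.0007 -0.0006] turn [-0.     0.001  0.001] F [-0.7 -0.4 -1.4] w 0.0298 j [ 0.43  0.66 -0.31  2.16  0.52  0.38 -0.31]
```

{"method": "servo_tool", "body": {"plan": [[[0.004,0,0,0,0,0,0.01],[0.004,0,0,0,0,0,0.01],[0.003,0,0,0,0,0,0.01],[0.0015,0,0,0,0,0,0.01],[0,0,0,0,0,0,0.01],[0,0,0,0,0,0,0.01],[0,0,0,0,0,0,0.01],[0.0005,0,0,0,0,0,0.01],[0,0,0,0,0,0,0.01],[0,0,0,0,0,0,0.01]]]}}

```text
t: 21.45
eef_pos: [0.5046, -0.1691, 0.0269]
tcp_rot: [0.708, -0.0, 0.706, -0.001]
contact_force: [-0.1, -0.3, -0.6]
gripper_width: 0.0297
```

{"method": "servo_tool", "body": {"plan": [[[0.0005,0,0,0,0,0,0.01],[0,0,0,0,0,0,0.01],[0,0,0,0,0,0,0.01],[0.0005,0,0,0,0,0,0.01],[0,0,0,0,0,0,0.01],[0,0,0,0,0,0,0.01],[0,0,0,0,0,0,0.01],[0,0,0,0,0,0,0.01],[0,0,0,0,0,0,0.01],[0,0,0,0,0,0,0.01]]]}}

```text
t: 22.28
eef_pos: [0.5048, -0.1693, 0.026]
tcp_rot: [0.709, -0.0, 0.706, -0.001]
contact_force: [-0.6, -0.3, -0.3]
gripper_width: 0.0292
```

{"method": "servo_tool", "body": {"plan": [[[0.0005,0,0,0,0.003,0,0.01],[0,0,0,0,0,0,0.01],[0,0,0,0,0,0,0.01],[0.0005,0,0,0,0,0,0.01],[0,0,0,0,0,0,0.01],[0,0,0,0,0,0,0.01],[0,0,0,0,0,0,0.01],[0,0,0,0,0,0,0.01],[0,0,0,0,0,0,0.01],[0,0,0,0,0,0,0.01]]]}}

```text
t: 23.12
eef_pos: [0.5049, -0.1694, 0.026]
tcp_rot: [0.708, -0.001, 0.707, -0.001]
contact_force: [-0.5, -0.1, 1.6]
gripper_width: 0.0297
```

{"method": "servo_tool", "body": {"plan": [[[0.0003,0,0,0,0,0,0.01],[0,0,0,0,0,0,0.031],[0,0,0,0,0,0,0.033],[0,0,0,0,0,0,0.036],[0,0,0,0,0,0,0.042],[0,0,0,0,0,0,0.05],[0,0,0,0,0,0,0.06],[0,0,0,0,0,0,0.06],[-0.005,0,0,0,0,0,0.06],[-0.01,0,0,0,0,0,0.06]]]}}

```text
t: 23.95
eef_pos: [0.5043, -0.169, 0.0399]
tcp_rot: [0.707, -0.0, 0.707, -0.001]
contact_force: [-0.5, 0.2, -0.5]
gripper_width: 0.0598
```

{"method": "servo_tool", "body": {"plan": [[[-0.02,0,0,0,0,0,0.06],[-0.025,0,0,0,0,0,0.06],[-0.025,0,0,0,0,0,0.06],[-0.02,0.01,0,0,0,0,0.06],[-0.01,0.025,-0.001,0,0,0,0.06],[0,0.035,-0.002,0,0,0,0.06],[0,0.035,-0.002,0,0,0,0.06],[0,0.035,-0.002,0,0,0,0.06],[0,0.035,-0.002,0,0,0,0.06],[0,0.035,-0.002,0,0,0,0.06]]]}}

```text
t: 24.78
eef_pos: [0.4944, 0.0398, 0.1544]
tcp_rot: [0.709, 0.004, 0.705, -0.008]
contact_force: [0.2, -0.7, -0.1]
gripper_width: 0.0599
```

```bash
python3 g.py 0.4778 0.1543 0.1
```

```text
24.78 [0.4944 0.0398 0.1544] shift [ 0.0536  0.1145 -0.0189] turn [-0.017  0.006  0.005] F [ 0.2 -0.7 -0.1] w 0.0599 j [ 0.13  0.45 -0.45  2.16  0.36  0.59 -0.6 ]
```

{"method": "servo_tool", "body": {"plan": [[[0,0.03,-0.005,-0.016,0.005,0.005,0.06],[0,0.03,-0.005,0,0,0,0.06],[0,0.025,-0.004,0,0,0,0.06],[0,0.012,-0.003,0,0,0,0.06],[0,0.002,0,0,0,0,0.06],[0,0,0,0,0,0,0.06],[0.01,0,0,0,0,0,0.06],[0.015,0,0,0,0,0,0.06],[0.015,0,0,0,0,0,0.06],[0.005,0,0,0,0,0,0.06]]]}}

```text
t: 25.62
eef_pos: [0.4777, 0.1485, 0.1152]
tcp_rot: [0.711, -0.001, 0.703, 0.003]
contact_force: [1.1, -0.1, 0.2]
gripper_width: 0.0605
```

```bash
python3 g.py 0.4778 0.1543 0.016;python3 - <<'E'
from plant import *
import cv2
p=snapshot("scene");cv2.imwrite("pics/s4.png",cv2.resize(p["color"][100:350,150:450,::-1],None,fx=2.3,fy=2.3))
E
```

```text
25.62 [0.4777 0.1485 0.1152] shift [ 0.0992  0.0054 -0.0009] turn [ 0.006  0.011 -0.004] F [ 1.1 -0.1  0.2] w 0.0605 j [-0.13  0.51 -0.4   2.19  0.42  0.49 -0.85]
```

View pics/s4.png

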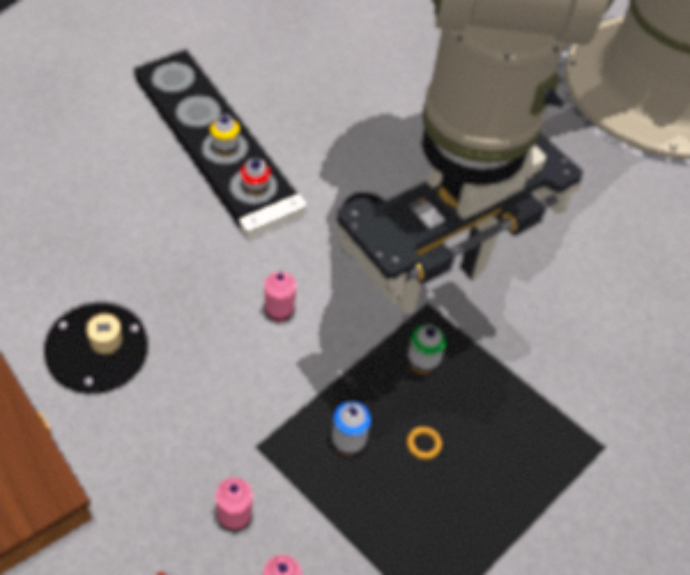

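Red and yellow stand in seats 1 and 2; green and blue are undisturbed.

{"method": "servo_tool", "body": {"plan": [[[0.01,0.003,0,0.006,0.01,-0.004,0.06],[0.012,0.002,0,0,0,0,0.06],[0.012,0,0,0,0,0,0.06],[0.012,0,0,0,0,0,0.06],[0.01,0,0,0,0,0,0.06],[0.005,0,0,0,0,0,0.06],[0,0,0,0,0,0,0.06],[0,0,0,0,0,0,0.06],[0,0,0,0,0,0,0.06],[0,0,0,0,0,0,0.06]]]}}

```text
t: 26.5
eef_pos: [0.4804, 0.1495, 0.0502]
tcp_rot: [0.706, 0.003, 0.708, -0.005]
contact_force: [-0.8, 0.6, -0.0]
gripper_width: 0.0599
```

```bash
python3 g.py 0.4778 0.1543 0.016
```

```text
26.5 [0.4804 0.1495 0.0502] shift [ 0.0342  0.0049 -0.0025] turn [-0.011 -0.002  0.004] F [-0.8  0.6 -0. ] w 0.0599 j [-0.21  0.63 -0.29  2.22  0.51  0.36 -0.94]
```

{"method": "servo_tool", "body": {"plan": [[[0,0.003,-0.001,-0.01,-0.002,0.004,0.06],[0,0.001,-0.001,0,0,0,0.06],[0.008,0,0,0,0,0,0.06],[0.008,0,0,0,0,0,0.06],[0.008,0,0,0,0,0,0.06],[0.006,0,0,0,0,0,0.06],[0.003,0,0,0,0,0,0.06],[0,0,0,0,0,0,0.06],[0,0,0,0,0,0,0.06],[0,0,0,0,0,0,0.06]]]}}

```text
t: 27.33
eef_pos: [0.4786, 0.1542, 0.0142]
tcp_rot: [0.708, 0.0, 0.707, 0.0]
contact_force: [0.1, 0.5, 0.0]
gripper_width: 0.0601
```

```bash
python3 g.py 0.4778 0.1543 0.016
```

```text
27.33 [0.4786 0.1542 0.0142] shift [-0.0018  0.0001 -0.0008] turn [ 0.     0.001 -0.001] F [0.1 0.5 0. ] w 0.0601 j [-0.27  0.69 -0.22  2.24  0.56  0.26 -0.98]
```

{"method": "servo_tool", "body": {"plan": [[[-0.001,0,-0.001,0,0,0,0.052],[0,0,0,0,0,0,0.046],[0,0,0,0,0,0,0.041],[0,0,0,0,0,0,0.037],[0,0,0,0,0,0,0.035],[0,0,0,0,0,0,0.033],[0,0,0,0,0,0,0.031],[0,0,0,0,0,0,0.029],[0,0,0,0,0,0,0.02],[0,0,0,0,0,0,0.01]]], "squeeze": 20}}

```text
t: 28.17
eef_pos: [0.4784, 0.1543, 0.0166]
tcp_rot: [0.708, 0.001, 0.706, 0.001]
contact_force: [0.3, 0.3, 0.4]
gripper_width: 0.0298
```

```bash
python3 g.py 0.4778 0.1543 0.016
```

```text
28.17 [0.4784 0.1543 0.0166] shift [ 0.0006  0.     -0.0006] turn [-0.001  0.004 -0.002] F [0.3 0.3 0.4] w 0.0298 j [-0.27  0.68 -0.22  2.24  0.56  0.26 -0.98]
```

{"method": "servo_tool", "body": {"plan": [[[-0.005,0,0,0,0,0,0.01],[-0.01,0,0,0,0,0,0.01],[-0.015,0,0,0,0,0,0.01],[-0.02,0,0,0,0,0,0.01],[-0.025,0,0,0,0,0,0.01],[-0.025,0,0,0,0,0,0.01],[-0.01,-0.01,0.001,0,0,0,0.01],[0,-0.02,0.001,0,0,0,0.01],[0,-0.03,0.002,0,0,0,0.01],[0,-0.035,0.002,0,0,0,0.01]]]}}

```text
t: 29.0
eef_pos: [0.4829, 0.0644, 0.1344]
tcp_rot: [0.708, -0.003, 0.706, 0.006]
contact_force: [0.8, -1.0, -1.4]
gripper_width: 0.0295
```

```bash
python3 g.py 0.501 -0.232 0.13
```

```text
29.0 [0.4829 0.0644 0.1344] shift [ 0.0032 -0.2967  0.0141] turn [ 0.014  0.003 -0.004] F [ 0.8 -1.  -1.4] w 0.0295 j [ 0.09  0.48 -0.46  2.2   0.4   0.54 -0.66]
```

{"method": "servo_tool", "body": {"plan": [[[0,-0.035,0.002,0.013,0.003,-0.004,0.01],[0,-0.035,0.002,0,0,0,0.01],[0,-0.035,0.002,0,0,0,0.01],[0,-0.035,0.002,0,0,0,0.01],[0,-0.035,0.002,0,0,0,0.01],[0,-0.035,0.002,0,0,0,0.01],[0,-0.033,0.002,0,0,0,0.01],[0,-0.022,0.001,0,0,0,0.01],[0,-0.01,0,0,0,0,0.01],[0,0,0,0,0,0,0.01]]]}}

```text
t: 29.83
eef_pos: [0.4939, -0.2315, 0.1374]
tcp_rot: [0.706, 0.001, 0.708, -0.003]
contact_force: [-0.1, -0.0, -1.4]
gripper_width: 0.0296
```

```bash
python3 g.py 0.501 -0.232 0.09
```

```text
29.83 [ 0.4939 -0.2315  0.1374] shift [ 0.0473 -0.0004  0.0072] turn [-0.007 -0.002  0.003] F [-0.1 -0.  -1.4] w 0.0296 j [ 0.67  0.54 -0.48  2.07  0.41  0.63 -0.1 ]
```

{"method": "servo_tool", "body": {"plan": [[[0,-0.003,0.003,-0.007,-0.002,0.003,0.01],[0,-0.002,0.002,0,0,0,0.01],[0.01,0,0,0,0,0,0.01],[0.012,0,0,0,0,0,0.01],[0.012,0,0,0,0,0,0.01],[0.012,0,0,0,0,0,0.01],[0.01,0,0,0,0,0,0.01],[0.005,0,0,0,0,0,0.01],[0,0,0,0,0,0,0.01],[0,0,0,0,0,0,0.01]]]}}

```text
t: 30.67
eef_pos: [0.5017, -0.2223, 0.0719]
tcp_rot: [0.707, -0.005, 0.707, 0.009]
contact_force: [0.2, 0.2, -1.3]
gripper_width: 0.0296
```

```bash
python3 g.py 0.501 -0.232 0.04
```

```text
30.67 [ 0.5017 -0.2223  0.0719] shift [ 0.0318 -0.0098 -0.0009] turn [ 0.019  0.001 -0.006] F [ 0.2  0.2 -1.3] w 0.0296 j [ 0.6   0.63 -0.41  2.1   0.5   0.5  -0.16]
```

{"method": "servo_tool", "body": {"plan": [[[0,-0.005,0,0.018,0,-0.006,0.01],[0,-0.004,0,0,0,0,0.01],[0.008,0,0,0,0,0,0.01],[0.008,0,0,0,0,0,0.01],[0.008,0,0,0,0,0,0.01],[0.005,0,0,0,0,0,0.01],[0,0,0,0,0,0,0.01],[0,0,0,0,0,0,0.01],[0,0,0,0,0,0,0.01],[0,0,0,0,0,0,0.01]]]}}

```text
t: 31.5
eef_pos: [0.5025, -0.2327, 0.0409]
tcp_rot: [0.708, 0.0, 0.706, -0.001]
contact_force: [0.8, 0.5, -0.1]
gripper_width: 0.03
```

```bash
python3 g.py 0.501 -0.232 0.0295
```

```text
31.5 [ 0.5025 -0.2327  0.0409] shift [ 0.0114  0.0007 -0.0016] turn [-0.002  0.003  0.002] F [ 0.8  0.5 -0.1] w 0.03 j [ 0.57  0.68 -0.35  2.11  0.54  0.43 -0.21]
```

{"method": "servo_tool", "body": {"plan": [[[0.003,0,-0.001,-0.002,0.003,0.002,0.01],[0.003,0,0,0,0,0,0.01],[0.002,0,0,0,0,0,0.01],[0.0015,0,0,0,0,0,0.01],[0,0,0,0,0,0,0.01],[0,0,0,0,0,0,0.01],[0,0,0,0,0,0,0.01],[0,0,0,0,0,0,0.01],[0,0,0,0,0,0,0.01],[0,0,0,0,0,0,0.01]]]}}

```text
t: 32.33
eef_pos: [0.502, -0.2328, 0.0312]
tcp_rot: [0.707, -0.0, 0.707, 0.0]
contact_force: [0.1, -0.4, -1.3]
gripper_width: 0.0293
```

{"method": "servo_tool", "body": {"plan": [[[0.0005,0,0,0,0,0,0.01],[0,0,0,0,0,0,0.01],[0,0,0,0,0,0,0.01],[0.0005,0,0,0,0,0,0.01],[0,0,0,0,0,0,0.01],[0,0,0,0,0,0,0.01],[0,0,0,0,0,0,0.01],[0,0,0,0,0,0,0.01],[0,0,0,0,0,0,0.01],[0,0,0,0,0,0,0.01]]]}}

```text
t: 33.17
eef_pos: [0.5021, -0.2329, 0.0303]
tcp_rot: [0.707, -0.0, 0.707, 0.0]
contact_force: [1.0, -0.5, -0.8]
gripper_width: 0.0295
```

{"method": "servo_tool", "body": {"plan": [[[0.0006,0,0,0,0,0,0.01],[0,0,0,0,0,0,0.01],[0,0,0,0,0,0,0.01],[0.0006,0,0,0,0,0,0.01],[0,0,0,0,0,0,0.01],[0,0,0,0,0,0,0.01],[0,0,0,0,0,0,0.01],[0,0,0,0,0,0,0.01],[0,0,0,0,0,0,0.01],[0,0,0,0,0,0,0.01]]]}}

```text
t: 34.0
eef_pos: [0.5022, -0.233, 0.0296]
tcp_rot: [0.708, -0.0, 0.707, -0.0]
contact_force: [0.1, 0.8, 0.0]
gripper_width: 0.0294
```

{"method": "servo_tool", "body": {"plan": [[[0.0005,0,0,0,0,0,0.01],[0,0,0,0,0,0,0.01],[0.0004,0,0,0,0,0,0.01],[0,0,0,0,0,0,0.01],[0,0,0,0,0,0,0.01],[0,0,0,0,0,0,0.01],[0,0,0,0,0,0,0.01],[0,0,0,0,0,0,0.01],[0,0,0,0,0,0,0.01],[0,0,0,0,0,0,0.01]]]}}

```text
t: 34.83
eef_pos: [0.5023, -0.2331, 0.0296]
tcp_rot: [0.708, -0.001, 0.706, -0.001]
contact_force: [-1.2, -0.5, 2.4]
gripper_width: 0.0294
```

Seated; release, rise and go to blue.

{"method": "servo_tool", "body": {"plan": [[[0,0,0,0,0,0,0.031],[0,0,0,0,0,0,0.033],[0,0,0,0,0,0,0.036],[0,0,0,0,0,0,0.042],[0,0,0,0,0,0,0.05],[0,0,0,0,0,0,0.06],[0,0,0,0,0,0,0.06],[0,0,0,0,0,0,0.06],[-0.005,0,0,0,0,0,0.06],[-0.01,0,0,0,0,0,0.06]]]}}

```text
t: 35.67
eef_pos: [0.5017, -0.2326, 0.0434]
tcp_rot: [0.707, -0.0, 0.707, 0.0]
contact_force: [0.5, -0.2, 1.4]
gripper_width: 0.0597
```

{"method": "servo_tool", "body": {"plan": [[[-0.02,0,0,0,0,0,0.06],[-0.025,0,0,0,0,0,0.06],[-0.025,0,0,0,0,0,0.06],[-0.025,0.005,0,0,0,0,0.06],[-0.01,0.02,0.004,0,0,0,0.06],[0,0.035,0.007,0,0,0,0.06],[0,0.035,0.007,0,0,0,0.06],[0,0.035,0.007,0,0,0,0.06],[0,0.035,0.007,0,0,0,0.06],[0,0.035,0.007,0,0,0,0.06]]]}}

```text
t: 36.5
eef_pos: [0.5411, -0.0354, 0.1639]
tcp_rot: [0.709, 0.004, 0.705, -0.008]
contact_force: [0.5, -0.5, 0.1]
gripper_width: 0.06
```

```bash
python3 g.py 0.5855 0.1872 0.12
```

```text
36.5 [ 0.5411 -0.0354  0.1639] shift [0.0429 0.2235 0.0405] turn [-0.016  0.005  0.005] F [ 0.5 -0.5  0.1] w 0.06 j [ 0.31  0.49 -0.49  2.05  0.37  0.68 -0.45]
```

{"method": "servo_tool", "body": {"plan": [[[0,0.035,0.006,-0.015,0.005,0.005,0.06],[0,0.035,0.006,0,0,0,0.06],[0,0.035,0.006,0,0,0,0.06],[0,0.035,0.006,0,0,0,0.06],[0,0.033,0.006,0,0,0,0.06],[0,0.022,0.004,0,0,0,0.06],[0,0.008,0.002,0,0,0,0.06],[0,0,0,0,0,0,0.06],[0.01,0,0,0,0,0,0.06],[0.01,0,0,0,0,0,0.06]]]}}

```text
t: 37.33
eef_pos: [0.5781, 0.1863, 0.1541]
tcp_rot: [0.71, -0.001, 0.704, 0.005]
contact_force: [0.9, -0.6, -0.7]
gripper_width: 0.0599
```

```bash
python3 g.py 0.5855 0.1872 0.02;python3 - <<'E'
from plant import *
import cv2
p=snapshot("scene");cv2.imwrite("pics/s5.png",cv2.resize(p["color"][100:350,150:450,::-1],None,fx=2.3,fy=2.3))
E
```

```text
37.33 [0.5781 0.1863 0.1541] shift [0.1342 0.     0.0063] turn [ 0.009  0.009 -0.006] F [ 0.9 -0.6 -0.7] w 0.0599 j [-0.08  0.57 -0.48  1.92  0.38  0.73 -0.77]
```

View pics/s5.png

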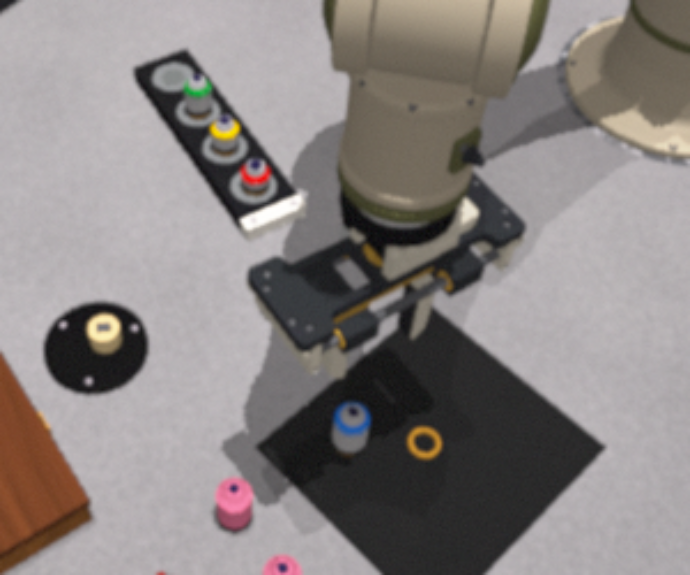

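{"method": "servo_tool", "body": {"plan": [[[0,0,0.004,0.009,0.009,-0.006,0.06],[0,0,0.002,0,0,0,0.06],[0.012,0,0,0,0,0,0.06],[0.015,0,0,0,0,0,0.06],[0.015,0,0,0,0,0,0.06],[0.015,0,0,0,0,0,0.06],[0.01,0,0,0,0,0,0.06],[0.005,0,0,0,0,0,0.06],[0,0,0,0,0,0,0.06],[0,0,0,0,0,0,0.06]]]}}

```text
t: 38.22
eef_pos: [0.5838, 0.1743, 0.0712]
tcp_rot: [0.704, 0.002, 0.71, -0.007]
contact_force: [0.6, 0.0, -0.2]
gripper_width: 0.06
```

```bash
python3 g.py 0.5855 0.1872 0.02
```

```text
38.22 [0.5838 0.1743 0.0712] shift [0.0511 0.0133 0.0019] turn [-0.014 -0.008  0.007] F [ 0.6  0.  -0.2] w 0.06 j [-0.12  0.68 -0.4   1.96  0.46  0.6  -0.84]
```

{"method": "servo_tool", "body": {"plan": [[[0,0.006,0.001,-0.014,-0.008,0.007,0.06],[0,0.004,0,0,0,0,0.06],[0,0.001,0,0,0,0,0.06],[0.01,0,0,0,0,0,0.06],[0.01,0,0,0,0,0,0.06],[0.01,0,0,0,0,0,0.06],[0.01,0,0,0,0,0,0.06],[0.003,0,0,0,0,0,0.06],[0,0,0,0,0,0,0.06],[0,0,0,0,0,0,0.06]]]}}

```text
t: 39.05
eef_pos: [0.5861, 0.1873, 0.0252]
tcp_rot: [0.708, -0.0, 0.706, 0.001]
contact_force: [-0.3, -0.4, -0.1]
gripper_width: 0.0602
```

```bash
python3 g.py 0.5855 0.1872 0.02
```

```text
39.05 [0.5861 0.1873 0.0252] shift [ 0.0052 -0.0001 -0.0006] turn [ 0.002  0.003 -0.002] F [-0.3 -0.4 -0.1] w 0.0602 j [-0.17  0.75 -0.35  1.98  0.51  0.5  -0.89]
```

{"method": "servo_tool", "body": {"plan": [[[0.003,0,-0.001,0,0.002,-0.001,0.055],[0.002,0,0,0,0,0,0.047],[0,0,0,0,0,0,0.041],[0,0,0,0,0,0,0.037],[0,0,0,0,0,0,0.035],[0,0,0,0,0,0,0.033],[0,0,0,0,0,0,0.031],[0,0,0,0,0,0,0.029],[0,0,0,0,0,0,0.02],[0,0,0,0,0,0,0.01]]], "squeeze": 20}}

```text
t: 39.88
eef_pos: [0.5859, 0.1873, 0.0209]
tcp_rot: [0.708, -0.0, 0.706, 0.001]
contact_force: [-0.6, 0.6, -0.3]
gripper_width: 0.0296
```

```bash
python3 g.py 0.5855 0.1872 0.02
```

```text
39.88 [0.5859 0.1873 0.0209] shift [ 0.0009 -0.0001 -0.0005] turn [ 0.001  0.003 -0.001] F [-0.6  0.6 -0.3] w 0.0296 j [-0.17  0.75 -0.35  1.98  0.52  0.49 -0.89]
```

{"method": "servo_tool", "body": {"plan": [[[-0.005,0,0,0,0,0,0.01],[-0.01,0,0,0,0,0,0.01],[-0.015,0,0,0,0,0,0.01],[-0.02,0,0,0,0,0,0.01],[-0.025,0,0,0,0,0,0.01],[-0.025,0,0,0,0,0,0.01],[-0.012,-0.01,-0.002,0,0,0,0.01],[0,-0.02,-0.004,0,0,0,0.01],[0,-0.03,-0.006,0,0,0,0.01],[0,-0.036,-0.007,0,0,0,0.01]]]}}

```text
t: 40.72
eef_pos: [0.5659, 0.0963, 0.1434]
tcp_rot: [0.709, -0.003, 0.705, 0.007]
contact_force: [0.5, -0.9, -1.3]
gripper_width: 0.0296
```

{"method": "servo_tool", "body": {"plan": [[[0,-0.036,-0.006,0.01,0.004,-0.005,0.01],[0,-0.036,-0.006,0,0,0,0.01],[0,-0.036,-0.006,0,0,0,0.01],[0,-0.036,-0.006,0,0,0,0.01],[0,-0.036,-0.006,0,0,0,0.01],[0,-0.036,-0.006,0,0,0,0.01],[0,-0.036,-0.006,0,0,0,0.01],[0,-0.036,-0.006,0,0,0,0.01],[0,-0.025,-0.004,0,0,0,0.01],[0,-0.015,-0.002,0,0,0,0.01]]]}}

```text
t: 41.55
eef_pos: [0.4997, -0.2586, 0.1464]
tcp_rot: [0.707, -0.001, 0.707, -0.003]
contact_force: [0.1, 0.7, -0.9]
gripper_width: 0.0296
```

```bash
python3 g.py 0.499 -0.296 0.14
```

```text
41.55 [ 0.4997 -0.2586  0.1464] shift [ 0.0066 -0.0374 -0.0006] turn [-0.003 -0.001  0.005] F [ 0.1  0.7 -0.9] w 0.0296 j [ 0.72  0.54 -0.5   2.02  0.42  0.68 -0.05]
```

{"method": "servo_tool", "body": {"plan": [[[0,-0.012,0.001,-0.003,0,0.005,0.01],[0,-0.012,0.001,0,0,0,0.01],[0,-0.008,0,0,0,0,0.01],[0,-0.003,0,0,0,0,0.01],[0,0,0,0,0,0,0.01],[0.01,0,0,0,0,0,0.01],[0.012,0,0,0,0,0,0.01],[0.01,0,0,0,0,0,0.01],[0.005,0,0,0,0,0,0.01],[0,0,0,0,0,0,0.01]]]}}

```text
t: 42.38
eef_pos: [0.4964, -0.2989, 0.1057]
tcp_rot: [0.706, 0.001, 0.708, -0.002]
contact_force: [-0.3, 0.3, -1.6]
gripper_width: 0.0301
```

```bash
python3 g.py 0.499 -0.296 0.045
```

```text
42.38 [ 0.4964 -0.2989  0.1057] shift [0.0607 0.0029 0.0029] turn [-0.004 -0.004  0.001] F [-0.3  0.3 -1.6] w 0.0301 j [ 0.76  0.62 -0.47  2.01  0.47  0.62 -0.02]
```

{"method": "servo_tool", "body": {"plan": [[[0,0.002,0.002,-0.004,-0.004,0.001,0.01],[0.01,0,0,0,0,0,0.01],[0.01,0,0,0,0,0,0.01],[0.01,0,0,0,0,0,0.01],[0.01,0,0,0,0,0,0.01],[0.008,0,0,0,0,0,0.01],[0.003,0,0,0,0,0,0.01],[0,0,0,0,0,0,0.01],[0,0,0,0,0,0,0.01],[0,0,0,0,0,0,0.01]]]}}

```text
t: 43.22
eef_pos: [0.4988, -0.2947, 0.0475]
tcp_rot: [0.707, -0.001, 0.708, 0.002]
contact_force: [0.8, 0.1, -0.7]
gripper_width: 0.0293
```

```bash
python3 g.py 0.499 -0.296 0.0335
```

```text
43.22 [ 0.4988 -0.2947  0.0475] shift [ 0.014  -0.0013  0.0002] turn [ 0.003 -0.001 -0.002] F [ 0.8  0.1 -0.7] w 0.0293 j [ 0.71  0.69 -0.4   2.04  0.54  0.51 -0.09]
```

{"method": "servo_tool", "body": {"plan": [[[0.003,-0.001,0,0.003,0,-0.002,0.01],[0.004,0,0,0,0,0,0.01],[0.003,0,0,0,0,0,0.01],[0.0015,0,0,0,0,0,0.01],[0,0,0,0,0,0,0.01],[0,0,0,0,0,0,0.01],[0,0,0,0,0,0,0.01],[0,0,0,0,0,0,0.01],[0,0,0,0,0,0,0.01],[0,0,0,0,0,0,0.01]]]}}

```text
t: 44.05
eef_pos: [0.4997, -0.2966, 0.0365]
tcp_rot: [0.708, -0.0, 0.707, -0.001]
contact_force: [0.8, -0.6, -1.5]
gripper_width: 0.0297
```

{"method": "servo_tool", "body": {"plan": [[[0.0005,0,0,0,0,0,0.01],[0,0,0,0,0,0,0.01],[0,0,0,0,0,0,0.01],[0.0005,0,0,0,0,0,0.01],[0,0,0,0,0,0,0.01],[0,0,0,0,0,0,0.01],[0,0,0,0,0,0,0.01],[0,0,0,0,0,0,0.01],[0,0,0,0,0,0,0.01],[0,0,0,0,0,0,0.01]]]}}

```text
t: 44.88
eef_pos: [0.4998, -0.2967, 0.0356]
tcp_rot: [0.708, -0.0, 0.707, -0.001]
contact_force: [-1.4, -0.4, -1.2]
gripper_width: 0.0292
```

{"method": "servo_tool", "body": {"plan": [[[0.001,0,0,0,0,0,0.01],[0,0,0,0,0,0,0.01],[0.0006,0,0,0,0,0,0.01],[0,0,0,0,0,0,0.01],[0,0,0,0,0,0,0.01],[0.0004,0,0,0,0,0,0.01],[0,0,0,0,0,0,0.01],[0,0,0,0,0,0,0.01],[0,0,0,0,0,0,0.01],[0,0,0,0,0,0,0.01]]]}}

```text
t: 45.72
eef_pos: [0.4999, -0.2968, 0.0339]
tcp_rot: [0.708, -0.001, 0.706, -0.001]
contact_force: [0.4, 0.6, -1.1]
gripper_width: 0.0294
```

{"method": "servo_tool", "body": {"plan": [[[0.0006,0,0,0,0,0,0.01],[0,0,0,0,0,0,0.01],[0.0005,0,0,0,0,0,0.01],[0,0,0,0,0,0,0.01],[0,0,0,0,0,0,0.01],[0,0,0,0,0,0,0.01],[0,0,0,0,0,0,0.01],[0,0,0,0,0,0,0.01],[0,0,0,0,0,0,0.01],[0,0,0,0,0,0,0.01]]]}}

```text
t: 46.55
eef_pos: [0.5001, -0.297, 0.0338]
tcp_rot: [0.708, -0.001, 0.706, -0.002]
contact_force: [0.1, 0.7, 1.8]
gripper_width: 0.0294
```

Seated (force rose from -1.2 to +1.8 N). Release and clear.

{"method": "servo_tool", "body": {"plan": [[[0,0,0,0,0,0,0.031],[0,0,0,0,0,0,0.033],[0,0,0,0,0,0,0.036],[0,0,0,0,0,0,0.042],[0,0,0,0,0,0,0.05],[0,0,0,0,0,0,0.06],[0,0,0,0,0,0,0.06],[0,0,0,0,0,0,0.06],[-0.005,0,0,0,0,0,0.06],[-0.01,0,0,0,0,0,0.06]]]}}

```text
t: 47.38
eef_pos: [0.4995, -0.2965, 0.0475]
tcp_rot: [0.707, -0.001, 0.707, -0.001]
contact_force: [-0.1, 0.0, -0.3]
gripper_width: 0.0601
```

{"method": "servo_tool", "body": {"plan": [[[-0.02,0,0,0,0,0,0.06],[-0.025,0,0,0,0,0,0.06],[-0.025,0,0,0,0,0,0.06],[-0.025,0,0,0,0,0,0.06],[-0.025,-0.01,0,0,0,0,0.06],[-0.01,-0.025,0,0,0,0,0.06],[0,-0.035,0,0,0,0,0.06],[0,-0.035,0,0,0,0,0.06],[0,-0.035,0,0,0,0,0.06],[0,-0.035,0,0,0,0,0.06]]]}}

```text
t: 48.22
eef_pos: [0.5032, -0.4667, 0.1987]
tcp_rot: [0.71, -0.007, 0.705, 0.005]
contact_force: [0.4, 1.1, 0.3]
gripper_width: 0.0602
```

{"method": "servo_tool", "body": {"plan": [[[0,-0.035,0,0,0,0,0.06],[0,-0.035,0,0,0,0,0.06],[0,-0.03,0,0,0,0,0.06],[0,-0.015,0,0,0,0,0.06],[0,0,0,0,0,0,0.06],[0,0,0,0,0,0,0.06],[0,0,0,0,0,0,0.06],[0,0,0,0,0,0,0.06],[0,0,0,0,0,0,0.06],[0,0,0,0,0,0,0.06]]]}}

```text
t: 49.05
eef_pos: [0.5003, -0.5913, 0.2068]
tcp_rot: [0.71, -0.006, 0.704, 0.002]
contact_force: [-0.0, 0.2, -0.6]
gripper_width: 0.0602
```

```bash
python3 - <<'E'
from plant import *
from h import *
p=snapshot("scene");q=snapshot("top")
a=cv2.resize(p["color"][80:330,150:450,::-1],None,fx=2,fy=2);b=cv2.resize(q["color"][90:270,100:400,::-1],None,fx=2,fy=2)
cv2.imwrite("pics/s6.png",a);cv2.imwrite("pics/t6.png",b)
seats=np.array([[.5058,-.1042],[.5031,-.1682],[.5009,-.232],[.499,-.296]])
for n,d in(("scene",p),("top",q)):
    W=cloud(d["z_map"].astype(float),d["K"],d["world_to_cam"]).reshape(-1,3)
    for s,h in zip(seats,(34,42,50,58)):
        P=W[(np.hypot(*(W[:,:2]-s).T)<.026)&(W[:,2]>.028)&(W[:,2]<.1)]
        t=P[P[:,2]>P[:,2].max()-.008]
        print(n,h,"top z",np.percentile(P[:,2],97).round(4),"exp",.017+h/1000,"tip-seat mm",((t.mean(0)[:2]-s)*1000).round(1),len(P))
d0=np.load("top0.npz")
for lab,c in(("spec",(256,128)),("can",(249,246))):
    x,y=c;print(lab,"diff",np.abs(d0['c'][y-14:y+14,x-14:x+14].astype(int)-q["color"][y-14:y+14,x-14:x+14]).mean())
E
python3 g.py 0 0 0
```

```text
scene 34 top z 0.0544 exp 0.051000000000000004 tip-seat mm [0.4 1.6] 149
scene 42 top z 0.0622 exp 0.059000000000000004 tip-seat mm [1.5 1.7] 160
scene 50 top z 0.0699 exp 0.067 tip-seat mm [1.5 0.5] 177
scene 58 top z 0.0775 exp 0.07500000000000001 tip-seat mm [0.9 0.9] 195
top 34 top z 0.0536 exp 0.051000000000000004 tip-seat mm [-1.1  1.6] 145
top 42 top z 0.0614 exp 0.059000000000000004 tip-seat mm [-0.  -0.3] 162
top 50 top z 0.069 exp 0.067 tip-seat mm [-0.5  0.1] 178
top 58 top z 0.0761 exp 0.07500000000000001 tip-seat mm [-0.5 -0. ] 207
spec diff 1.7210884353741496
can diff 1.7414965986394557
49.15 [ 0.5005 -0.5915  0.2068] shift [ 0.1992  0.598  -0.4958] turn [0.011 0.01  0.005] F [ 0.3  0.5 -0.6] w 0.0599 j [ 1.09  0.72 -0.53  1.47  0.39  1.05  0.49]
```

View pics/s6.png

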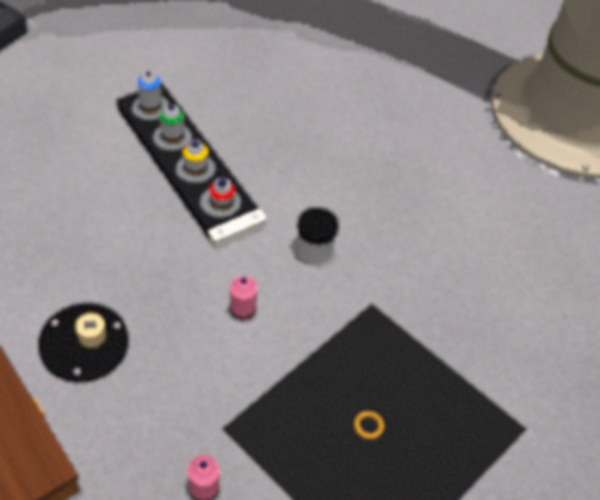

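View pics/t6.png

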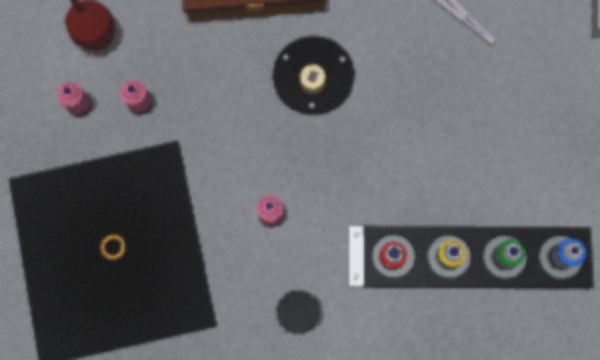

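All four stand centred in order; bystanders unmoved; arm is clear.

```bash
python3 -c "
from plant import *
print(hand_in())"
```

```text
the job is handed in; nothing more can be done
None
```

All four objectives are in the rack in order: red in seat 1 next to the white end block, then yellow, green and blue at the plain end. I handed the job in at about 49 s with the gripper open and clear.

- **Lowering:** I set each one down in small steps until the force reading showed contact (about 2–3 N), then opened the fingers slowly. None was dropped or knocked over.
- **Last camera check:** Both views show all four upright and lens up. Their tips are within about 2.3 mm of the seat centres.
- **Height readings:** The measured tops are 1–3.5 mm above the expected values. The objectives read about as high on the mat before I moved them, so I put this down to depth noise and calibration rather than poor seating.
- **Bystanders:** The top view shows no change at the specimen mount or the lens can. The pink look-alikes were not touched.

No check failed.

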